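# Close the sample carry case and clamp its lid

### The job

The sample carry case on the table is packed: push its heavy raised lid slowly down until it is fully shut, without letting it slam. Then turn the orange wing clamp at the front clockwise as far as it goes, so that its steel tongue lies over the lid's lip, let go and leave it so. Leave the bottles and other things on the table where they stand.

Things in the scene. Friction and masses are not known exactly. Their poses are not given: they have to be found in the camera images.
- case: Grey open-topped carry case with an ice pack and two tubes in it, fixed to the table: 150 (its x) x 220 (its y) x 95 mm high. Origin: centre of its underside. Its +x points from its front (clamp side, towards the robot) to the lid's hinge, z up. In front of it, under the clamp, is an aluminium bracket, top at z = 88 mm, from x = -141 to -75 mm, 144 mm wide in y, with two upright guard ears at its ends (inner faces at y = +-63 mm, x = -135 to -95 mm, tops at z = 136 mm).
- lid (a joint): Angle of the blue lid in rad: 0 = shut flush, grows as it opens (limit 1.35, starts 0.9 to 1.25, outer face up and away from the robot). Slab 24 mm thick, 224 mm wide, 152 mm from hinge to front edge, 0.9 kg. Stiff hinge: it stays where left and must be pushed all the way (2 to 8 N at the pad). Faster than 1.5 rad/s (0.17 m/s at the pad) in the last 0.35 rad is slamming.
- lid_hinge (a point): Middle of the lid's hinge line, at case-frame (75, 0, 95) mm. The hinge line runs along the case's y.
- lid_pad (a point): Middle of the black rubber push pad (44 x 90 mm, ribbed) on the outer face of the lid, moving with it. It lies 115 mm from the hinge towards the front edge and 26 mm above the hinge level when shut. Axes are the lid's: z is the outward normal of the face, -x points from the hinge to the front edge, y along the hinge.
- lid_lip (a point): Front edge, upper side, of the steel lip (60 mm wide, 8 mm thick, sticks out 14 mm) in the middle of the lid's front edge, moving with the lid; 166 mm from the hinge.
- wing (a joint): Angle of the wing clamp about its vertical stud in rad, growing clockwise seen from above: 0 = tongue and wing lie along the case's +y (clear of the lid), 1.57 = they point along the case's +x, tongue over the lip; stop at 1.60. Starts about 0 to 0.45. It stays where it is left and turns with about 0.1 N m. Turn it only when the lid is shut.
- wing_grip (a point): Gripping point on the stud axis of the orange wing, at case-frame (-115, 0, 143) mm. The wing is an upright plate 60 mm long, 10 mm thick, from z = 121 to 159 mm; grip it across its thickness from above. This point's y axis points along the wing's length (on the tongue's side), z up.
- dog_tip (a point): Underside of the free end of the steel tongue, 44 mm from the stud axis at z = 107 mm (the lip's top is at 104 mm when shut); the tongue is 16 mm wide, 7 mm thick, below the wing and turning with it.
- saline: White bottle with a blue cap, diameter 48, 104 mm high, a bystander. Origin: centre of its underside.
- iodine: Brown bottle with a white cap, diameter 42, 88 mm high, a bystander. Origin: centre of its underside.
- carton: Small white and green box, 46 x 85 x 60 mm, a bystander. Origin: centre of its underside.
- timer_box: Flat white timer, 60 x 64 x 18 mm, a bystander. Origin: centre of its underside.
- pen: Black felt marker lying flat, 138 mm long (its y), 15 mm thick, a bystander. Origin: centre of its underside.

How it is judged (in metres and radians):
On the way:
1. the lid is shut while the clamp is still clear of it (value of joint lid below 0.03 rad and value of joint wing below 0.6 rad), for 0.2 s.
At the end, for the whole second after the job is handed in: The lid is shut (within 0.03 rad, 5 mm at its front edge), the wing clamp is turned to at least 1.4 rad so that its tongue lies over the lip, and both are at rest (slower than 0.05 rad/s) (value of joint lid below 0.03 rad and value of joint wing above 1.4 rad and velocity of joint lid between -0.05 and 0.05 rad/s and velocity of joint wing between -0.05 and 0.05 rad/s); the robot touches nothing.
It fails at once if the lid slams: it closes faster than 1.5 rad/s within the last 0.35 rad before it is shut (value of joint lid below 0.35 rad and velocity of joint lid below -1.5 rad/s).
It fails at once if the clamp is turned into the lid's way (past 0.6 rad) while the lid is still open by more than 0.1 rad (value of joint wing above 0.6 rad and value of joint lid above 0.1 rad).
It fails at once if a bottle, the box, the timer or the marker is moved by more than 30 mm (distance of any of saline, iodine, carton, timer_box, pen from where it was at the start of the episode above 0.03 m).
It also fails if it takes over 59 s, if anything falls off the work surface, if the arm or the gripper's body presses on something with over 40 N, if the wrist force passes 120 N, or if a joint passes its speed limit or range.

### The arm

A 6-joint arm with a two-finger parallel gripper is mounted at the origin on a cart in front of the work surface, level with it; the furniture and walls round the work are solid. World frame = base frame: x ahead of the robot, y to its left, z up, the work surface at z = 0. Lengths are in mm, angles in rad, forces in N, time in s.
With the tool pointing down it reaches from about 350 to 975 mm from the base axis. Payload 7.1 kg.
Tool frame: the origin (TCP) lies midway between the tips of the shut fingers; the grasp point (between the pads) lies 19 mm behind it; z points along the fingers, y is the line along which they close (so a half turn about z gives the same grasp; the last joint's range is limited). The gripper opens to 88 mm and grips with 3 to 60 N. Pads are 20 mm wide; open, the fingers measure 115 mm over their backs; the gripper's body (75 mm by 178 mm) begins 61 mm behind the grasp point.
Start: joints at [-1.319, 0.423, 1.63, -0, 1.089, -0.019], TCP at [167.208, -602.201, 222.675] pointing down, gripper open.
Joint ranges: [-3, 3], [-0.9, 2.11], [0.09, 2.58], [-1.31, 4.45], [0.11, 2.69], [-2.54, 2.54]. Speed limits (rad/s): [2.39, 2.39, 3.01, 3.14, 3.14, 3.14].

### API

Orientations are given as a rotation vector (axis times angle).
In Python, from workcell import ctrl gives the robot as it stands. The module is installed in compiled form; this text tells all that it offers.
- The arm moves only by the tool servo_tool, never from a script. Its argument "increments" is a list of rows, each a list of 7 numbers: the shift along the world's x, y, z in cm, then the turn, a rotation vector about the world's x, y, z in degrees, then the opening, from -1 (shut) to 1 (fully open). A call has 1 to 20 rows; each row is the pose to reach, as a shift and turn from the pose commanded when the call began; what a row does not reach only later rows make up. A row lasts 1/12 s, in which the tool goes at most 41.7 mm and 7.16 degrees, less where a joint would pass 70% of its speed; a pose out of reach is approached as far as the arm can. A call with a gripper value outside its range is refused whole. The fingers move at their own pace and stop on an object; the grip force is fixed at half the most. Time passes only in rows, so rows that repeat a pose let the fingers close. It gives the time, the measured TCP pose, the force, the opening and the grip force at its end, in the units of the state.
- ctrl.get_obs(): the state, without advancing time (a new reading comes with each control period).
- ctrl.get_image(name): name is "scene" or "top" or "wrist"; returns a dict with "image" (480x640x3 uint8, red, green, blue), "fx", "fy", "cx", "cy" (pixels), "extrinsics" (4x4, takes a point from camera to world coordinates); the wrist camera has in their place "tool_from_camera" (4x4, takes a point from camera to tool coordinates, whose origin is the TCP and whose axes are the flange's). Camera axes: x right, y up, looking along -z (the intrinsics and any distortion apply to the point x, -y, -z); pixel columns grow to the right and rows downward; lengths in mm; the calibration is good to about 2 mm. The wrist camera is an equidistant fisheye: a pixel r from the principal point sees the ray r / f radians off the axis. A picture is of the moment at which its call begins: read the wrist's pose just before it. There is no depth.
- ctrl.close_job(): hands the job in; it is judged then, once.
The state is a dict: "t": time; "qpos": joint angles; "qvel": joint speeds; "joint_torque": joint torques, N m; "ee_pos": TCP position; "orientation": TCP orientation; "ft_force": force on the tool from outside, world axes, zero at the start; "moment": the same for the moment, N m; "width": finger opening in mm; "grasp_force": force on a finger pad.
Only numpy, scipy, OpenCV 4.12 (cv2) and the standard library are available. Lean on these libraries where they do the work, as an engineer would, in place of code of your own. Each camera call takes 0.05 s, during which the arm holds its last target. There are 200 camera calls.

## Working session

There is one attempt and no reset: what is moved stays moved. The work goes in short steps, Python scripts to look and compute and a tool call to move; the robot and the scene stay as the last step left them, time stands still between calls to the robot, and variables do not carry over. Pictures are saved under pics/ and viewed, at most 10 in all, crops included, and the job is handed in when it is done.

Besides the shell and the picture viewer there is one more tool, called as name(argument=value, ...) on one line, values as JSON. servo_tool: Moves the arm, as the interface text tells. Its arguments: {"type":"object","properties":{"increments":{"type":"array","items":{"type":"array","items":{"type":"number"}}}},"required":["increments"]}

```bash
mkdir -p pics
python3 - <<'E'
from workcell import ctrl
import cv2,pickle
o=ctrl.get_obs();print(o)
d={}
for n in("scene","top"):
    i=ctrl.get_image(n);d[n]=i;cv2.imwrite(f"pics/{n}0.png",i["image"][:,:,::-1]);print(n,{k:v for k,v in i.items() if k!="image"})
pickle.dump(d,open("d0.pkl","wb"))
E
```

```text
{'t': 0.0, 'qpos': array([-1.31898495e+00,  4.23837958e-01,  1.63072220e+00, -3.45355499e-05,
        1.08862395e+00, -1.89750429e-02]), 'qvel': array([ 0.0013396 , -0.00202831,  0.00158788,  0.00016349,  0.00043612,
       -0.00010652]), 'joint_torque': array([-1.18678319e-03, -5.44624114e+01, -2.73666877e+01,  6.41583418e-02,
        2.26962485e-02, -1.19006518e-04]), 'ee_pos': array([ 167.06535285, -601.64901725,  221.89086511]), 'orientation': array([-3.11127572e+00, -4.23864027e-01,  3.37920583e-04]), 'ft_force': array([0.19862753, 0.32226367, 0.25663291]), 'moment': array([ 0.05085664,  0.00775478, -0.00095524]), 'grasp_force': 0.0, 'width': 88.10546571163736}
scene {'fx': 586.8921197138203, 'fy': 586.8921197138203, 'cx': 315.81176027793026, 'cy': 241.7337057713659, 'extrinsics': array([[ 5.97128224e-01,  3.82903870e-01, -7.04856376e-01,
        -5.68428522e+02],
       [-8.02120887e-01,  2.91955289e-01, -5.20926282e-01,
        -1.00547137e+03],
       [ 6.32185798e-03,  8.76439807e-01,  4.81469935e-01,
         8.63672577e+02],
       [ 0.00000000e+00,  0.00000000e+00,  0.00000000e+00,
         1.00000000e+00]])}
top {'fx': 437.6960386122738, 'fy': 437.6960386122738, 'cx': 319.16054352260824, 'cy': 239.65106627496914, 'extrinsics': array([[-5.38193201e-03,  9.88178758e-01, -1.53211542e-01,
         3.87303241e+02],
       [-9.99880876e-01, -3.10139140e-03,  1.51200214e-02,
        -1.76695780e+02],
       [ 1.44661150e-02,  1.53274666e-01,  9.88077734e-01,
         1.16722934e+03],
       [ 0.00000000e+00,  0.00000000e+00,  0.00000000e+00,
         1.00000000e+00]])}
```

View pics/scene0.png

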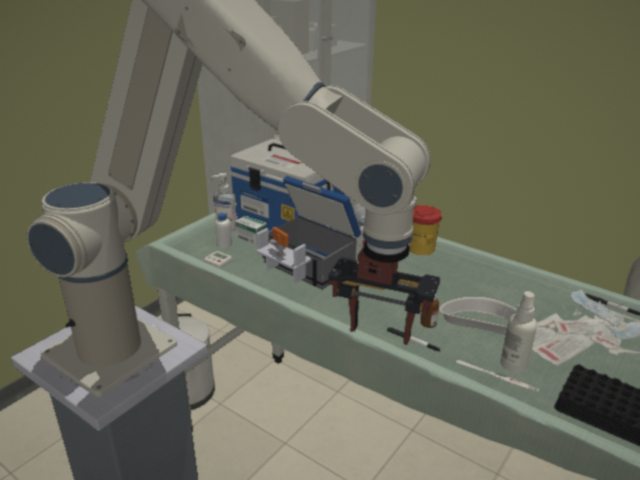

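View pics/top0.png

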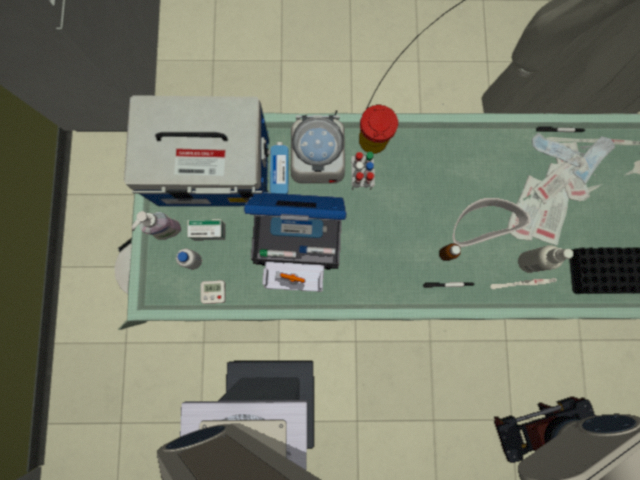

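The scene view shows the case around (315,240), partly behind the gripper. In the top view the case is at (296,245), the bracket and orange wing at (292,277), and the lid edge at (296,207). I'll enlarge the top crop.

Run:
```python
import cv2
a=cv2.imread("pics/top0.png")[185:300,235:360];b=cv2.imread("pics/scene0.png")[165:290,205:375]
cv2.imwrite("pics/c1.png",cv2.resize(a,None,fx=5,fy=5,interpolation=2))
cv2.imwrite("pics/c2.png",cv2.resize(b,None,fx=4.5,fy=4.5,interpolation=2))
```

```text
(no output)
```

View pics/c1.png

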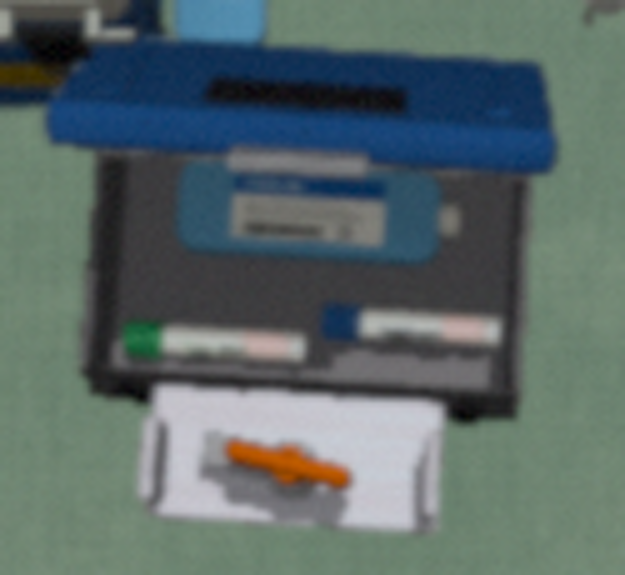

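View pics/c2.png

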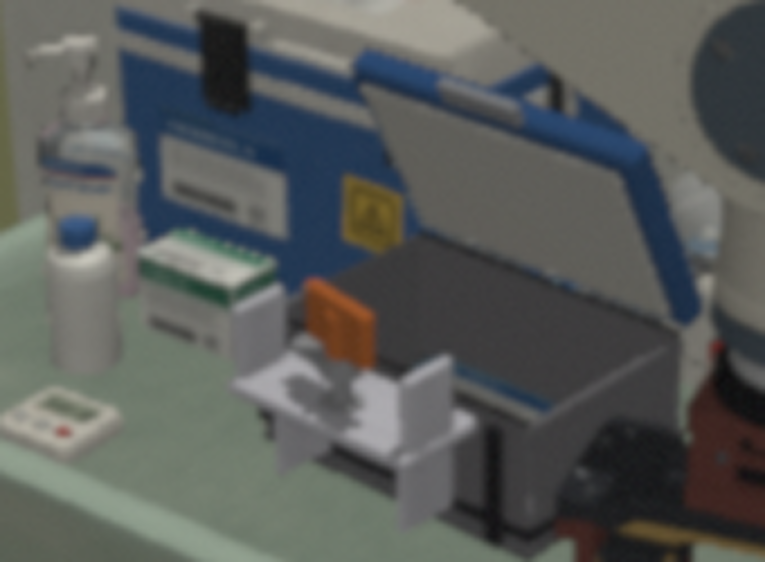

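```bash
cat > h.py <<'E'
import numpy as np,pickle
from scipy.optimize import least_squares
def proj(c,P):
    E=c["extrinsics"];p=(np.atleast_2d(P)-E[:3,3])@E[:3,:3]
    return np.c_[c["cx"]+c["fx"]*p[:,0]/-p[:,2], c["cy"]-c["fy"]*p[:,1]/-p[:,2]]
def world(p,P):
    c,s=np.cos(p[2]),np.sin(p[2]);return np.atleast_2d(P)@np.array([[c,-s,0],[s,c,0],[0,0,1]]).T+[p[0],p[1],0]
def lid(a,r,y,h):  # r from hinge to front, h above hinge plane
    return [75-r*np.cos(a)+h*np.sin(a),y,95+r*np.sin(a)+h*np.cos(a)]
def wing(w,l,z): return [-115+l*np.sin(w),l*np.cos(w),z]
E
cat > fit.py <<'E'
from h import *
d=pickle.load(open("d0.pkl","rb"))
T=lambda u,v:(235+u/5-.4,185+v/5-.4)
S=lambda u,v:(205+u/4.5-.4,165+v/4.5-.4)
def model(p):
    a,w=p[3],p[4]
    return [("top",[-75,72,88],T(155,385)),("top",[-75,-72,88],T(443,402)),("top",[-141,72,88],T(152,515)),("top",[-141,-72,88],T(437,530)),
    ("top",wing(w,30,159),T(231,450)),("top",wing(w,-30,159),T(350,480)),
    ("top",lid(a,152,112,24),T(52,103)),("top",lid(a,152,-112,24),T(552,128)),("top",lid(a,115,0,26),T(308,95)),
    ("top",lid(a,152,112,0),T(48,142)),("top",lid(a,152,-112,0),T(552,170)),
    ("scene",[-141,72,88],S(235,385)),("scene",[-141,-72,88],S(400,458)),
    ("scene",wing(w,30,159),S(307,280)),("scene",wing(w,-30,159),S(375,312)),
    ("scene",lid(a,152,112,0),S(358,82)),("scene",lid(a,152,-112,0),S(625,168))]
def res(p):
    return np.concatenate([(proj(d[c],world(p,P))-q)[0] for c,P,q in model(p)])
s=least_squares(res,[480,0,0,1.1,.25],x_scale=[100,100,.1,.1,.1],loss="soft_l1");print(s.x.round(3));print(s.fun.reshape(-1,2).round(1))
p=s.x
for n,P in dict(hinge=[75,0,95],wing=[-115,0,143],pad=lid(p[3],115,0,26),padshut=lid(0,115,0,26)).items(): print(n,world(p,P).round(1))
for n,u,v,z in(("saline",187,258,104),("carton",204,228,60),("timer",213,291,18),("pen",449,284,15),("iod",452,251,88)):
    c=d["top"];E=c["extrinsics"];r=E[:3,:3]@[(u-c["cx"])/c["fx"],-(v-c["cy"])/c["fy"],-1];print(n,(E[:3,3]+r*(z-E[2,3])/r[2]).round())
E
python3 fit.py
```

```text
[ 5.71870e+02 -1.37998e+02 -6.00000e-02  1.11600e+00  1.55000e-01]
[[ 0.5 -0.5]
 [ 1.  -0.6]
 [-0.9  0.3]
 [ 0.8  0.6]
 [-0.7 -0.4]
 [ 1.  -0.9]
 [-1.4 -0.8]
 [ 2.1  0. ]
 [ 0.2 -0.9]
 [-0.7  2.2]
 [ 1.2  2.4]
 [-2.8 -1.4]
 [ 0.5  0.5]
 [-0.2 -0.9]
 [-1.   0.2]
 [-4.1 -3.8]
 [ 0.5 -0.7]]
hinge [[ 646.7 -142.5   95. ]]
wing [[ 457.1 -131.1  143. ]]
pad [[ 619.7 -140.9  209.7]]
padshut [[ 531.9 -135.6  121. ]]
saline [508. 129. 104.]
carton [590. 101.  60.]
timer [431.  83.  18.]
pen [ 447. -536.   15.]
iod [ 525. -525.   88.]
```

The fit is good to 1–2 px. It gives case yaw -0.06, lid about 1.12 rad and wing about 0.16 rad. Next I raise the tool with the gripper shut and travel to behind and above the lid.

servo_tool(increments=[[0, 0, 4, 0, 0, -6, -1], [0, 0, 8, 0, 0, -12, -1], [0, 0, 12, 0, 0, -19, -1], [50, 46, 12, 0, 0, -19, -1], [50, 46, 12, 0, 0, -19, -1], [50, 46, 12, 0, 0, -19, -1], [50, 46, 12, 0, 0, -19, -1], [50, 46, 12, 0, 0, -19, -1], [50, 46, 12, 0, 0, -19, -1], [50, 46, 12, 0, 0, -19, -1], [50, 46, 12, 0, 0, -19, -1], [50, 46, 12, 0, 0, -19, -1], [50, 46, 12, 0, 0, -19, -1], [50, 46, 12, 0, 0, -19, -1], [50, 46, 12, 0, 0, -19, -1], [50, 46, 12, 0, 0, -19, -1], [50, 46, 12, 0, 0, -19, -1], [50, 46, 12, 0, 0, -19, -1], [50, 46, 12, 0, 0, -19, -1], [50, 46, 12, 0, 0, -19, -1]])

```text
t: 1.77
ee_pos: [670.2, -138.0, 341.7]
orientation: [-3.139, 0.09, -0.0]
ft_force: [-0.7, 0.8, -0.6]
width: 0.6
grasp_force: 0.0
```

Run:
```python
from workcell import ctrl
import cv2,pickle
from h import *
o=ctrl.get_obs();print(o["t"],o["ee_pos"],o["orientation"],o["ft_force"])
i=ctrl.get_image("wrist");cv2.imwrite("pics/w1.png",i["image"][:,:,::-1]);pickle.dump((o,i),open("w1.pkl","wb"))
p=[571.87,-138,-.06]
for a in np.arange(1.116,-.05,-.093):
    a=max(a,0);print(round(a,3),(world(p,lid(a,115,0,26))[0]+[10*np.sin(a),0,0]).round(1))
```

```text
1.7667 [ 670.17706692 -137.96640003  341.66259307] [-3.13888627e+00  8.99963405e-02 -2.48386972e-04] [-0.74846272  0.82601659 -0.57229477]
1.116 [ 628.6 -140.9  209.7]
1.023 [ 617.6 -140.2  206.7]
0.93 [ 606.9 -139.6  202.7]
0.837 [ 596.6 -139.   197.8]
0.744 [ 586.6 -138.5  192. ]
0.651 [ 577.2 -138.   185.4]
0.558 [ 568.4 -137.5  177.9]
0.465 [ 560.3 -137.   169.8]
0.372 [ 552.9 -136.6  161. ]
0.279 [ 546.3 -136.3  151.7]
0.186 [ 540.6 -136.   141.8]
0.093 [ 535.8 -135.8  131.6]
0.0 [ 531.9 -135.6  121. ]
```

View pics/w1.png

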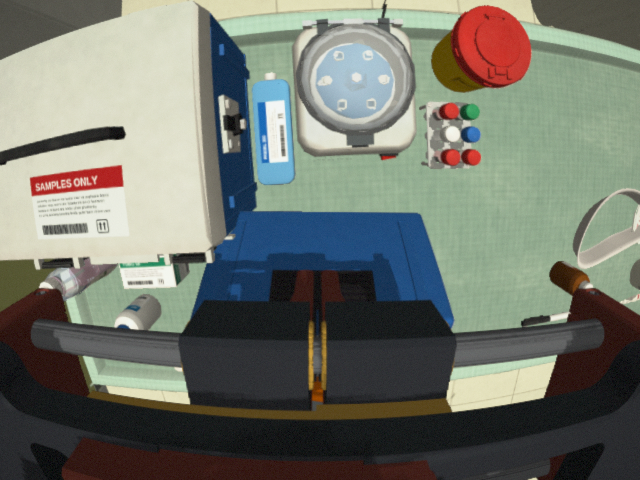

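The wrist view shows the pad at (320,285), centred laterally behind the fingers. The cooler is at the left and clear. I descend behind the lid and then make first contact.

servo_tool(increments=[[0, -0.2, -4, 0, 0, 0, -1], [0, -0.2, -8, 0, 0, 0, -1], [0, -0.2, -12, 0, 0, 0, -1], [-1, -0.2, -12, 0, 0, 0, -1], [-1.5, -0.2, -12.2, 0, 0, 0, -1], [-2, -0.2, -12.5, 0, 0, 0, -1], [-2.5, -0.2, -12.7, 0, 0, 0, -1], [-3, -0.2, -13, 0, 0, 0, -1], [-3.5, -0.2, -13.1, 0, 0, 0, -1], [-3.9, -0.2, -13.2, 0, 0, 0, -1], [-4.3, -0.2, -13.3, 0, 0, 0, -1], [-4.7, -0.2, -13.4, 0, 0, 0, -1], [-5.1, -0.2, -13.5, 0, 0, 0, -1], [-5.1, -0.2, -13.5, 0, 0, 0, -1]])

```text
t: 2.98
ee_pos: [617.7, -144.0, 209.0]
orientation: [-3.14, 0.096, -0.008]
ft_force: [4.7, 1.6, 1.6]
width: 0.8
grasp_force: 2.0
```

servo_tool(increments=[[-0.6, 0, -0.2, 0, 0, 0, -1], [-1.1, 0, -0.4, 0, 0, 0, -1], [-1.6, 0, -0.6, 0, 0, 0, -1], [-2.1, 0.1, -0.9, 0, 0, 0, -1], [-2.6, 0.1, -1.2, 0, 0, 0, -1], [-3.1, 0.1, -1.5, 0, 0, 0, -1], [-3.6, 0.1, -1.8, 0, 0, 0, -1], [-4, 0.2, -2.1, 0, 0, 0, -1], [-4.5, 0.2, -2.5, 0, 0, 0, -1], [-4.9, 0.2, -2.9, 0, 0, 0, -1], [-5.3, 0.2, -3.3, 0, 0, 0, -1], [-5.7, 0.3, -3.7, 0, 0, 0, -1], [-5.7, 0.3, -3.7, 0, 0, 0, -1]])

```text
t: 4.07
ee_pos: [557.6, -141.1, 169.7]
orientation: [-3.14, 0.095, 0.004]
ft_force: [1.9, -0.5, 0.0]
width: 0.4
grasp_force: 0.7
```

Run:
```python
from workcell import ctrl
import cv2
o=ctrl.get_obs();print(o["t"],o["ee_pos"],o["orientation"],o["ft_force"])
i=ctrl.get_image("scene");cv2.imwrite("pics/s2.png",cv2.resize(i["image"][140:300,200:420,::-1],None,fx=3.5,fy=3.5))
```

```text
4.0667 [ 557.64268879 -141.09066714  169.68694521] [-3.14002465  0.09531427  0.00392791] [ 1.88263354 -0.46151453  0.03654183]
```

View pics/s2.png

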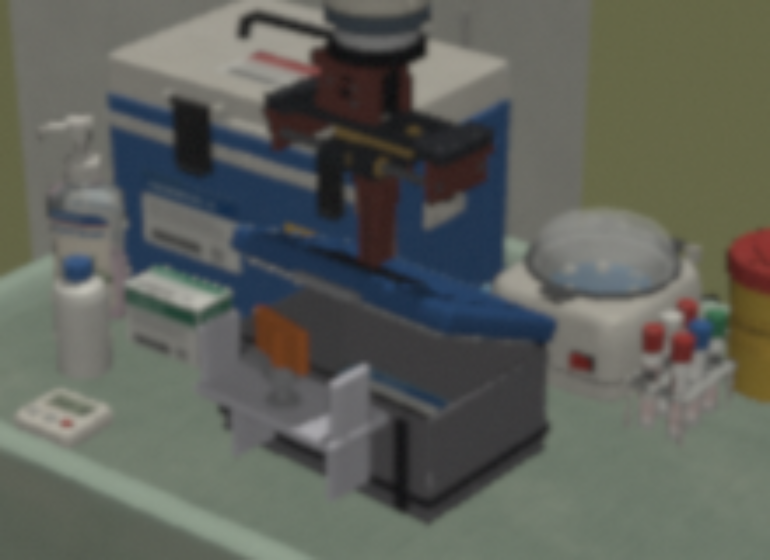

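The lid has followed to about 0.45 rad, with the fingertips on the pad at (378,262). I continue the arc down to shut.

servo_tool(increments=[[-0.3, 0, -0.5, 0, 0, 0, -1], [-0.7, 0, -0.9, 0, 0, 0, -1], [-1.0, 0, -1.4, 0, 0, 0, -1], [-1.3, 0, -1.8, 0, 0, 0, -1], [-1.6, 0, -2.3, 0, 0, 0, -1], [-1.9, 0, -2.8, 0, 0, 0, -1], [-2.1, 0, -3.3, 0, 0, 0, -1], [-2.3, 0, -3.8, 0, 0, 0, -1], [-2.5, 0, -4.3, 0, 0, 0, -1], [-2.6, 0, -4.7, 0, 0, 0, -1], [-2.6, 0, -5.0, 0, 0, 0, -1], [-2.6, 0, -5.2, 0, 0, 0, -1], [-2.6, 0, -5.2, 0, 0, 0, -1]])

```text
t: 5.2
ee_pos: [532.4, -141.2, 121.1]
orientation: [-3.14, 0.095, 0.003]
ft_force: [-10.1, 2.9, 32.9]
width: 0.5
grasp_force: 16.4
```

Shut: the tip is at z = 121 mm with a 33 N press. I now lift, move over the wing, turn, and open the fingers part way.

servo_tool(increments=[[0, 0, 0, 0, 0, 0, -1], [0, 0, 4, 0, 0, 0, -1], [0, 0, 8, 0, 0, 0, -1], [-3, 0.5, 10, 0, 0, 7, -0.1], [-7.5, 1, 10, 0, 0, 14, -0.1], [-7.5, 1, 10, 0, 0, 21, -0.1], [-7.5, 1, 10, 0, 0, 28, -0.1], [-7.5, 1, 10, 0, 0, 35, -0.1], [-7.5, 1, 10, 0, 0, 42, -0.1], [-7.5, 1, 10, 0, 0, 49, -0.1], [-7.5, 1, 10, 0, 0, 56, -0.1], [-7.5, 1, 10, 0, 0, 63, -0.1], [-7.5, 1, 10, 0, 0, 70, -0.1], [-7.5, 1, 10, 0, 0, 76, -0.1], [-7.5, 1, 10, 0, 0, 81, -0.1], [-7.5, 1, 10, 0, 0, 81, -0.1], [-7.5, 1, 10, 0, 0, 81, -0.1]])

```text
t: 6.62
ee_pos: [457.4, -131.1, 218.0]
orientation: [-2.451, -1.962, 0.002]
ft_force: [-0.3, 0.1, 0.8]
width: 39.3
grasp_force: 0.0
```

Run:
```python
from workcell import ctrl
import cv2,pickle
o=ctrl.get_obs();print(o["t"],o["ee_pos"],o["orientation"],o["ft_force"],o["width"],o["qpos"])
i=ctrl.get_image("wrist");w=i["image"][:,:,::-1]
s=ctrl.get_image("scene")["image"][140:300,200:420,::-1]
cv2.imwrite("pics/ws3.png",cv2.vconcat([cv2.resize(w,(440,330)),cv2.resize(s,(440,270))]) if 0 else cv2.hconcat([cv2.resize(w[150:480,170:470],(400,440)),cv2.resize(s,(400,440))]))
pickle.dump((o,i),open("w3.pkl","wb"));print(i["tool_from_camera"],i["fx"],i["cx"],i["cy"])
```

```text
6.6167 [ 457.37702368 -131.09971643  218.03444084] [-2.45132570e+00 -1.96238018e+00  1.99598980e-03] [-0.30119038  0.1442048   0.83948888] 39.34207632544983 [-3.04034810e-01  2.10395571e-01  1.95381788e+00 -2.37119104e-04
  9.79365586e-01 -8.32442939e-02]
[[-5.88057821e-04  9.68556856e-01  2.48791623e-01  6.58077091e+01]
 [ 9.99999424e-01  3.46215981e-04  1.01582046e-03 -2.67750761e-01]
 [ 8.97744232e-04  2.48792077e-01 -9.68556501e-01 -1.62553113e+02]
 [ 0.00000000e+00  0.00000000e+00  0.00000000e+00  1.00000000e+00]] 371.64829954431775 317.01746665456096 238.88246327750775
```

View pics/ws3.png

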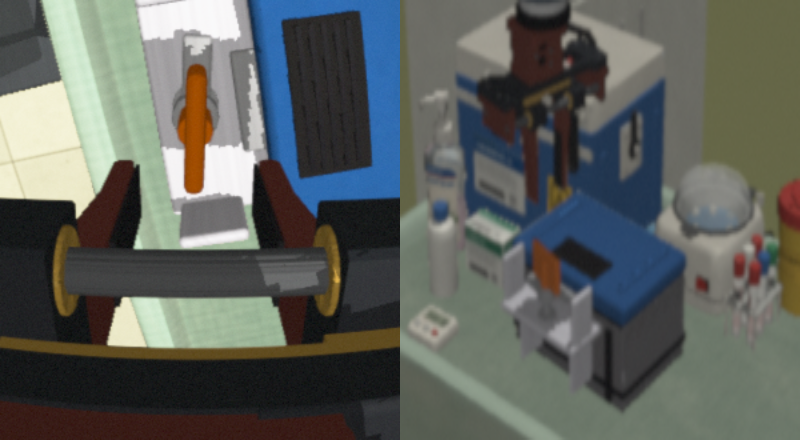

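The lid is shut in the scene half. In the wrist half the wing at (197,130) lies centred and aligned between the fingers. I descend and close.

servo_tool(increments=[[0, 0, -3, 0, 0, 0, -0.1], [0, 0, -6, 0, 0, 0, -0.1], [0, 0, -8, 0, 0, 0, -0.1], [0, 0, -9.1, 0, 0, 0, -0.1], [0, 0, -9.1, 0, 0, 0, -0.1], [0, 0, -9.1, 0, 0, 0, -0.6], [0, 0, -9.1, 0, 0, 0, -1], [0, 0, -9.1, 0, 0, 0, -1], [0, 0, -9.1, 0, 0, 0, -1], [0, 0, -9.1, 0, 0, 0, -1], [0, 0, -9.1, 0, 0, 0, -1]])

```text
t: 7.63
ee_pos: [456.7, -130.9, 128.2]
orientation: [-2.448, -1.965, 0.003]
ft_force: [-6.1, 0.8, 7.5]
width: 10.0
grasp_force: 30.0
```

servo_tool(increments=[[0, 0, 0, 0, 0, -5, -1], [0, 0, 0, 0, 0, -10, -1], [0, 0, 0, 0, 0, -15, -1], [0, 0, 0, 0, 0, -20, -1], [0, 0, 0, 0, 0, -25, -1], [0, 0, 0, 0, 0, -30, -1], [0, 0, 0, 0, 0, -35, -1], [0, 0, 0, 0, 0, -40, -1], [0, 0, 0, 0, 0, -45, -1], [0, 0, 0, 0, 0, -50, -1], [0, 0, 0, 0, 0, -55, -1], [0, 0, 0, 0, 0, -60, -1], [0, 0, 0, 0, 0, -65, -1], [0, 0, 0, 0, 0, -70, -1], [0, 0, 0, 0, 0, -75, -1], [0, 0, 0, 0, 0, -79, -1], [0, 0, 0, 0, 0, -82, -1], [0, 0, 0, 0, 0, -84, -1], [0, 0, 0, 0, 0, -84, -1]])

```text
t: 9.22
ee_pos: [455.4, -129.2, 128.1]
orientation: [-3.134, 0.18, 0.009]
ft_force: [-10.5, 10.9, 14.5]
width: 9.8
grasp_force: 30.2
```

Run:
```python
from workcell import ctrl
o=ctrl.get_obs();print(o["ee_pos"],o["orientation"],o["ft_force"],o["moment"],o["width"],o["grasp_force"])
```

```text
[ 455.39704938 -129.22117155  128.14091158] [-3.1336101   0.17969114  0.00856789] [-10.51198494  10.90653446  14.51436718] [1.84489699 1.5020529  0.50624525] 9.82029175550782 30.217751562595367
```

The moment about z has risen to 0.5 N m, so the wing is at its stop. I open, lift straight up and check.

servo_tool(increments=[[0, 0, 0, 0, 0, 1, -0.8], [0, 0, 0, 0, 0, 1, -0.4], [0, 0, 0, 0, 0, 1, -0.2], [0, 0, 0, 0, 0, 1, -0.2], [0, 0, 0, 0, 0, 1, -0.2], [0, 0, 1, 0, 0, 1, -0.2], [0, 0, 3, 0, 0, 1, -0.2], [0, 0, 6, 0, 0, 1, -0.2], [0, 0, 10, 0, 0, 1, -0.2], [0, 0, 14, 0, 0, 1, -0.2], [0, 0, 14, 0, 0, 1, -0.2], [0, 0, 14, 0, 0, 1, -0.2]])

```text
t: 10.22
ee_pos: [459.8, -131.8, 270.7]
orientation: [3.136, -0.151, 0.01]
ft_force: [-0.4, 0.8, -0.6]
width: 35.3
grasp_force: 0.0
```

Run:
```python
from workcell import ctrl
import cv2
o=ctrl.get_obs();print(o["t"],o["ee_pos"],o["ft_force"],o["width"])
w=ctrl.get_image("wrist")["image"][:,:,::-1]
s=ctrl.get_image("scene")["image"][140:300,200:420,::-1]
cv2.imwrite("pics/ws4.png",cv2.hconcat([cv2.resize(w[150:480,170:470],(400,440)),cv2.resize(s,(400,440))]))
```

```text
10.2167 [ 459.77946556 -131.80052401  270.74549993] [-0.40367956  0.80998131 -0.56076074] 35.28167671635455
```

View pics/ws4.png

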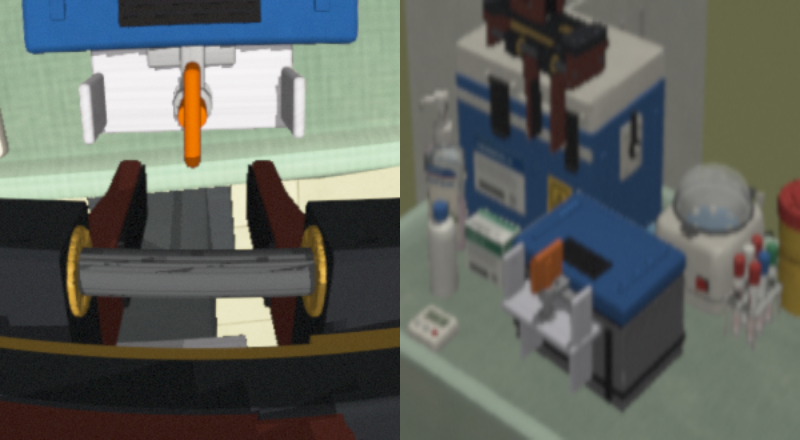

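The wing at (192,115) points along the case's +x with the tongue over the lip. The lid is flush and the gripper is free.

```bash
python3 -c "
from workcell import ctrl
print(ctrl.close_job())"
```

```text
the job is handed in; nothing more can be done
None
```

I pushed the lid shut slowly and turned the wing clamp clockwise to its stop, so its tongue lies over the lip. The gripper is clear of everything, the bystander objects were not touched, and I handed the job in at about 10 s.

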